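# Re-rack a row of coaxial attenuators in the storage rail's colour order

### The arm

A 7-joint arm with a two-finger parallel gripper is mounted at the origin on the work surface. World frame = base frame: x ahead of the robot, y to its left, z up, the work surface at z = 0. Lengths are in m, angles in rad, forces in N, time in s.
With the tool pointing down it reaches from about 0.425 to 0.925 m from the base axis. Payload 6.8 kg.
Tool frame: the origin (TCP) lies midway between the tips of the shut fingers; the grasp point (between the pads) lies 19 mm behind it; z points along the fingers, y is the direction in which the jaws open and shut (so a half turn about z gives the same grasp; the last joint's range is limited). The gripper opens to 85 mm and grips with 20 to 120 N. Pads are 22 mm wide; open, the fingers measure 114 mm over their backs; the gripper's body (76 mm by 85 mm) begins 54 mm behind the grasp point. The pads swing forward as they close: fully open they stand 13 mm farther back than shut.
Start: joints at [1.166, 0.477, 0.022, 1.555, -0.011, 1.109, -0.083], TCP at [0.197, -0.646, 0.207] pointing down, gripper open.
Joint ranges: [-2.96, 2.96], [-0.34, 2.1], [-1.41, 1.46], [0.24, 2.44], [-1.37, 4.51], [0.17, 1.92], [-2.96, 2.96]. Speed limits (rad/s): [2.39, 2.39, 3.14, 3.14, 3.14, 3.14, 3.14].

### API

Orientations are given as a unit quaternion [w, x, y, z].
In Python, from station import bot, vision gives the robot as it stands.
- The arm moves only by the tool move_arm, never from a script. Its argument "increments" is text: rows parted by semicolons, each of 7 numbers parted by spaces: the opening, from 0 (shut) to 1 (fully open), then the shift along the world's x, y, z in mm, then the turn, a rotation vector about the world's x, y, z in rad. In form: grip x y z rx ry rz; .... A call has exactly 8 rows; each row shifts and turns the commanded pose from where the row before left it; what a row does not reach is not made up. A row lasts 1/8 s, in which the tool goes at most 62.5 mm and 10.7 degrees, less where a joint would pass 70% of its speed; a pose out of reach is approached as far as the arm can. A call with a gripper value outside its range is refused whole. The fingers move at their own pace and stop on an object; "newtons" is the grip in N (left out, the last holds). Time passes only in rows, so rows that do not move let the fingers close, or fill a call up. It gives the time, the measured TCP pose, the force and the opening at its end, in the units of the state.
- bot.get_obs(): the state, without advancing time (a new reading comes with each control period).
- vision.read_camera(name): name is "side" or "top"; returns (picture, depth): 384x512x3 uint8, red, green, blue; 384x512 float32, m along the optical axis (not along the pixel's ray), 0 where there is no reading.
- vision.calibration(name): a dict with "fx", "fy", "cx", "cy" (pixels), "R" (3x3) and "t" (3): a world point X has camera coordinates R X + t. Camera axes: x right, y down, z forward; pixel columns grow to the right and rows downward; lengths in m; the calibration is good to about 2 mm. A picture is of the moment at which its call begins. calibration takes no time and is no camera call.
- bot.hand_in(): hands the job in, once; it reports no verdict.
The state is a dict: "t": time; "q": joint angles; "joint_vel": joint speeds; "joint_torque": joint torques, N m; "eef_pos": TCP position; "tool_rot": TCP orientation; "contact_force": force on the tool from outside, world axes, zero at the start; "torque": the same for the moment, N m; "gripper_width": opening from 0.0 (shut) to 1.0 (fully open).
Only numpy, scipy, OpenCV 4.12 (cv2) and the standard library are available. Lean on these libraries where they do the work, as an engineer would, in place of code of your own. Each camera call takes 0.05 s, during which the arm holds its last target.

### The job

Move the row of four power attenuators from the aluminium test rack to the storage rail, so that they stand there in the order of the rail's coloured holders: each attenuator in the holder of its own colour, plug down, upright and fully home. Lower each one in rather than dropping it, and leave the solder reel and the handheld meter where they are.

Things in the scene. Friction and masses are not known exactly. Their poses are not given: they have to be found in the camera images.
- att_red_mid (a point): red attenuator, loose, 250 g: upright black finned block 40 x 40 x 50 mm, red top plate, steel socket 13 mm high on top, steel plug 21 mm wide reaching 22 mm below. Starts in a hole of the test rack (row pitch 75 mm), block on the rack top 36 mm above the table. Point: middle of the block, 25 mm above its underside. z up; x, y square to its sides, x within 0.2 rad of across the row. Grip any two opposite sides
- att_yellow_mid (a point): yellow attenuator, loose, 250 g: upright black finned block 40 x 40 x 50 mm, yellow top plate, steel socket 13 mm high on top, steel plug 21 mm wide reaching 22 mm below. Starts in a hole of the test rack (row pitch 75 mm), block on the rack top 36 mm above the table. Point: middle of the block, 25 mm above its underside. z up; x, y square to its sides, x within 0.2 rad of across the row. Grip any two opposite sides
- att_green_mid (a point): green attenuator, loose, 250 g: upright black finned block 40 x 40 x 50 mm, green top plate, steel socket 13 mm high on top, steel plug 21 mm wide reaching 22 mm below. Starts in a hole of the test rack (row pitch 75 mm), block on the rack top 36 mm above the table. Point: middle of the block, 25 mm above its underside. z up; x, y square to its sides, x within 0.2 rad of across the row. Grip any two opposite sides
- att_blue_mid (a point): blue attenuator, loose, 250 g: upright black finned block 40 x 40 x 50 mm, blue top plate, steel socket 13 mm high on top, steel plug 21 mm wide reaching 22 mm below. Starts in a hole of the test rack (row pitch 75 mm), block on the rack top 36 mm above the table. Point: middle of the block, 25 mm above its underside. z up; x, y square to its sides, x within 0.2 rad of across the row. Grip any two opposite sides
- holder_red: red holder, fixed on the rail: block 52 x 52 x 28 mm with an upright hole 34 mm wide, 25 mm deep. Origin: centre of its underside, 8 mm above the table; hole mouth 28 mm higher. z up, y along the rail, x across. Holders stand 75 mm apart in a row, in any order. Attenuator fully home: plug in the hole, block resting on the holder, its middle 53 mm above this origin
- holder_yellow: yellow holder, fixed on the rail: block 52 x 52 x 28 mm with an upright hole 34 mm wide, 25 mm deep. Origin: centre of its underside, 8 mm above the table; hole mouth 28 mm higher. z up, y along the rail, x across. Holders stand 75 mm apart in a row, in any order. Attenuator fully home: plug in the hole, block resting on the holder, its middle 53 mm above this origin
- holder_green: green holder, fixed on the rail: block 52 x 52 x 28 mm with an upright hole 34 mm wide, 25 mm deep. Origin: centre of its underside, 8 mm above the table; hole mouth 28 mm higher. z up, y along the rail, x across. Holders stand 75 mm apart in a row, in any order. Attenuator fully home: plug in the hole, block resting on the holder, its middle 53 mm above this origin
- holder_blue: blue holder, fixed on the rail: block 52 x 52 x 28 mm with an upright hole 34 mm wide, 25 mm deep. Origin: centre of its underside, 8 mm above the table; hole mouth 28 mm higher. z up, y along the rail, x across. Holders stand 75 mm apart in a row, in any order. Attenuator fully home: plug in the hole, block resting on the holder, its middle 53 mm above this origin
- solder_reel_mid (a point): bystander: loose solder reel standing on its flange, orange flanges 60 mm across, silver winding, 52 mm high, 450 g; this point is its centre, 26 mm above the table. Leave it alone.
- meter_mid (a point): bystander: loose grey handheld meter lying on its back, 155 x 74 x 34 mm (length along x), 400 g; this point is its centre, 17 mm above the table. Leave it alone.

How it is judged:
At the end, for the whole second after the job is handed in: every attenuator stands in the holder of its own colour: its middle within 10 mm of the holder's axis, its block resting on the holder's top (height within 4 mm), upright within 0.1 rad, at rest (under 0.02 m/s) (horizontal distance between att_red_mid and holder_red below 0.01 m and z of att_red_mid in the frame of holder_red between 0.049 and 0.057 m and angle between each of att_red_mid, att_yellow_mid, att_green_mid, att_blue_mid's own z axis and vertical below 0.1 rad and linear speed of each of att_red, att_yellow, att_green, att_blue below 0.02 m/s and horizontal distance between att_yellow_mid and holder_yellow below 0.01 m and z of att_yellow_mid in the frame of holder_yellow between 0.049 and 0.057 m and horizontal distance between att_green_mid and holder_green below 0.01 m and z of att_green_mid in the frame of holder_green between 0.049 and 0.057 m and horizontal distance between att_blue_mid and holder_blue below 0.01 m and z of att_blue_mid in the frame of holder_blue between 0.049 and 0.057 m); the robot touches nothing.
It fails at once if an attenuator is dropped (falls out of the fingers faster than 0.6 m/s, about 18 mm of fall) ((linear speed of att_red above 0.6 m/s and contact force between att_red and the fingers below 0.05 N) or (linear speed of att_yellow above 0.6 m/s and contact force between att_yellow and the fingers below 0.05 N) or (linear speed of att_green above 0.6 m/s and contact force between att_green and the fingers below 0.05 N) or (linear speed of att_blue above 0.6 m/s and contact force between att_blue and the fingers below 0.05 N)).
It fails at once if the solder reel is shifted by more than 20 mm (distance of solder_reel_mid from where it was at the start of the episode above 0.02 m).
It fails at once if the handheld meter is shifted by more than 20 mm (distance of meter_mid from where it was at the start of the episode above 0.02 m).
It also fails if it takes over 96 s, if anything falls off the work surface, if the arm or the gripper's body presses on something with over 40 N, if the wrist force passes 120 N, or if a joint passes its speed limit or range.

## Working session

There is one attempt and no reset: what is moved stays moved. The work goes in short steps, Python scripts to look and compute and a tool call to move; the robot and the scene stay as the last step left them, time stands still between calls to the robot, and variables do not carry over. Pictures are saved under pics/ and viewed, and the job is handed in when it is done.

Besides the shell and the picture viewer there is one more tool, called after "Emit:" as name(argument=value, ...), one argument or row to a line, values as JSON. move_arm: Moves the arm, as the interface text tells. Its arguments: {"type":"object","properties":{"increments":{"type":"string"},"newtons":{"type":"number"}},"required":["increments"]}

```bash
mkdir -p pics
python3 - <<'E'
from station import bot, vision
import cv2, numpy as np
print(bot.get_obs())
for n in("top","side"):
    p,d=vision.read_camera(n); np.savez(f"pics/{n}0.npz",p=p,d=d)
    cv2.imwrite(f"pics/{n}0.png",cv2.resize(p[:,:,::-1],(800,600)))
    print(n,vision.calibration(n))
E
```

```text
{'t': 0.0, 'q': array([ 1.16592142,  0.47782471,  0.02234084,  1.55644247, -0.01151672,
        1.10927874, -0.08306111]), 'joint_vel': array([-1.22096069e-03,  3.48782136e-05,  5.81804915e-04,  5.67606095e-04,
       -7.77431872e-04,  2.09132696e-03, -1.14897018e-03]), 'joint_torque': array([ 3.49924949e-05, -5.96446395e+01,  1.60808545e+00, -2.81197804e+01,
        1.24571190e-02,  9.37980367e-03, -1.18643561e-05]), 'eef_pos': array([ 0.19719984, -0.64489658,  0.20631305]), 'tool_rot': array([-8.91565090e-04,  9.89006502e-01,  1.47869222e-01, -1.94903106e-04]), 'contact_force': array([-0.40890921,  0.21836603, -0.08162516]), 'torque': array([-0.00871114,  0.02890902, -0.03981058]), 'gripper_width': 1.0013449360362576}
top {'fx': 357.07524114132224, 'fy': 357.07524114132224, 'cx': 252.83024709735528, 'cy': 189.92983051172266, 'R': array([[-0.11590711, -0.99325609, -0.00280647],
       [-0.97185302,  0.11399204, -0.2061735 ],
       [ 0.205103  , -0.0211695 , -0.97851143]]), 't': array([0.04151196, 0.56434111, 0.93725404])}
side {'fx': 418.089907961794, 'fy': 418.089907961794, 'cx': 253.40110169234958, 'cy': 190.1225117985943, 'R': array([[-0.97497674, -0.22181276,  0.01481403],
       [-0.16265833,  0.66636567, -0.72766686],
       [ 0.15153423, -0.71186789, -0.68577072]]), 't': array([0.52684378, 0.14967834, 1.02923786])}
```

View pics/top0.png

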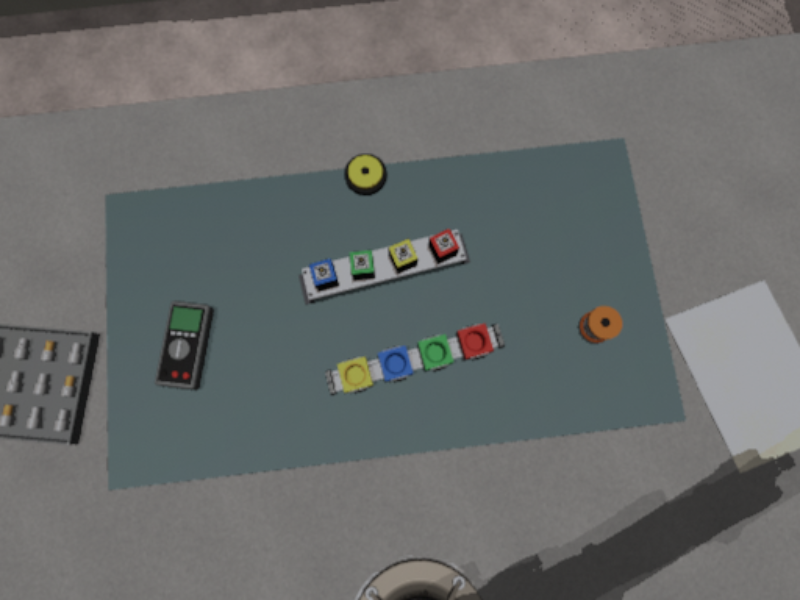

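View pics/side0.png

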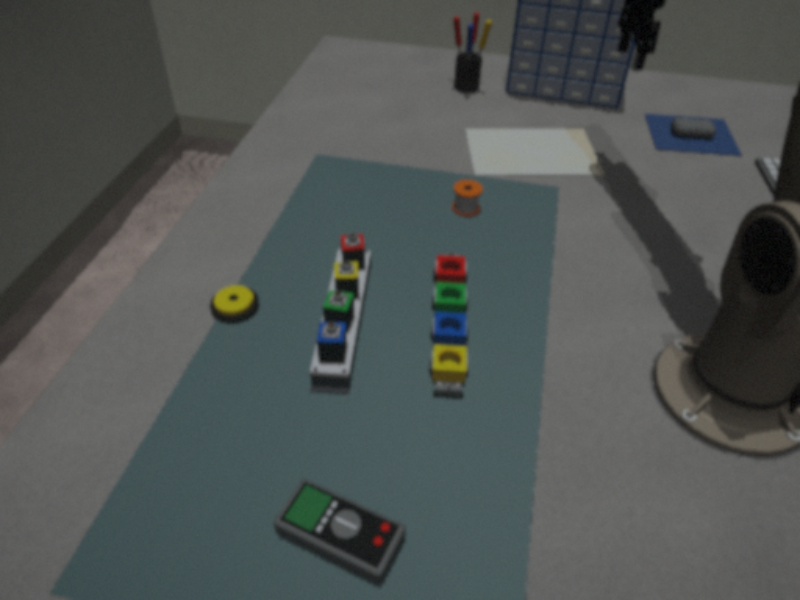

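```bash
cat > h.py <<'E'
import numpy as np, cv2
from station import bot, vision
def ray(c,uv,z):
    uv=np.atleast_2d(uv).astype(float); R,t=c["R"],c["t"]
    d=np.c_[(uv[:,0]-c["cx"])/c["fx"],(uv[:,1]-c["cy"])/c["fy"],np.ones(len(uv))]@R
    o=-R.T@t; return o+d*((z-o[2])/d[:,2])[:,None]
def world(c,d):
    v,u=np.mgrid[:d.shape[0],:d.shape[1]]
    P=np.stack([(u-c["cx"])/c["fx"]*d,(v-c["cy"])/c["fy"]*d,d],-1)
    return (P-c["t"])@c["R"]
def masks(p):
    h=cv2.cvtColor(p,cv2.COLOR_RGB2HSV).astype(int); H,S,V=h[...,0],h[...,1],h[...,2]
    ok=(S>140)&(V>60)
    return {"red":ok&((H<6)|(H>174)),"yellow":ok&(H>22)&(H<36),"green":ok&(H>50)&(H<75),"blue":ok&(H>100)&(H<125)}
def blobs(name,p,d):
    c=vision.calibration(name); W=world(c,d); out=[]
    for k,m in masks(p).items():
        n,l,s,ce=cv2.connectedComponentsWithStats(m.astype(np.uint8),connectivity=8)
        for i in range(1,n):
            if s[i,4]<60: continue
            b=(l==i)&(d>0); w=W[b]; zt=np.median(w[:,2])
            if not(.3<w[:,0].mean()<.9 and abs(w[:,1].mean())<.4): continue
            hi=np.percentile(w[:,2],80)
            z=.086 if hi>.06 else .036
            v,u=np.nonzero(b&(W[...,2]>z-.008)) 
            g=ray(c,np.c_[u,v],z)[:,:2]*1000
            (x,y),(a,bb),th=cv2.minAreaRect(g.astype(np.float32))
            th=(th+45)%90-45
            out.append((name,k,s[i,4],ce[i].round(0),round(hi,3),"c",round(x,1),round(y,1),"size",round(a,1),round(bb,1),"deg",round(th,1),"mean",g.mean(0).round(1)))
    return out
E
python3 - <<'E'
from h import *
for n in("top","side"):
    z=np.load(f"pics/{n}0.npz")
    for b in blobs(n,z["p"],z["d"]): print(*b)
E
```

```text
top red 103 [284. 156.] 0.086 c 647.6 -120.3 size 38.2 40.2 deg 20.5 mean [ 646.5 -119. ]
top red 326 [303. 218.] 0.036 c 473.9 -157.2 size 49.7 51.7 deg 7.9 mean [ 473.5 -156.8]
top yellow 365 [233. 109.] 0.025 c 816.8 11.4 size 48.7 26.2 deg 36.6 mean [819.4  12. ]
top yellow 60 [256. 165.] 0.086 c 636.6 -44.3 size 37.5 37.3 deg 18.7 mean [628.9 -39.2]
top yellow 138 [226. 239.] 0.036 c 439.9 64.6 size 45.4 42.7 deg 38.8 mean [438.3  64.3]
top green 60 [279. 223.] 0.036 c 463.7 -84.7 size 36.5 36.4 deg -6.7 mean [463.1 -87. ]
top blue 95 [207. 174.] 0.086 c 619.9 97.7 size 39.1 37.8 deg 10.5 mean [619.2  97. ]
top blue 315 [253. 232.] 0.035 c 451.1 -9.8 size 48.0 50.3 deg 8.5 mean [450.3 -10.6]
side red 61 [225. 157.] 0.087 c 647.1 -116.2 size 36.2 40.0 deg 14.9 mean [ 645.7 -109.6]
side red 254 [288. 171.] 0.036 c 475.7 -151.2 size 50.8 61.2 deg 12.7 mean [ 474.9 -152.5]
side yellow 77 [222. 174.] 0.087 c 638.6 -42.1 size 37.1 40.1 deg 15.3 mean [635.1 -36.5]
side yellow 372 [149. 192.] 0.026 c 815.6 31.3 size 49.4 4.3 deg 22.6 mean [815.7  31.2]
side yellow 441 [287. 232.] 0.036 c 440.2 68.0 size 50.7 58.6 deg 10.5 mean [440.2  68.5]
side green 203 [288. 188.] 0.037 c 462.2 -80.9 size 46.8 55.0 deg 8.5 mean [462.9 -81.8]
side green 72 [218. 194.] 0.088 c 628.6 33.2 size 41.9 36.1 deg 13.7 mean [624.7  38.8]
side green 202 [196. 325.] 0.038 c 575.7 358.1 size 50.8 36.8 deg -12.9 mean [577.1 360.7]
side blue 296 [288. 207.] 0.036 c 452.7 -6.7 size 49.7 57.2 deg 8.5 mean [451.5  -7.5]
side blue 108 [212. 214.] 0.087 c 619.3 101.6 size 41.6 39.2 deg 13.6 mean [617.7 106.5]
```

```bash
sed -i 's/S>140)&(V>60/S>100)\&(V>40/; s/(H>50)&(H<75)/(H>48)\&(H<78)/; s/(H>22)&(H<36)/(H>20)\&(H<38)/' h.py
python3 - <<'E'
from h import *
for n in("top","side"):
    z=np.load(f"pics/{n}0.npz")
    for b in blobs(n,z["p"],z["d"]): print(*b)
a=np.load("pics/top0.npz")["p"][140:260,185:330,::-1]; b=np.load("pics/side0.npz")["p"][140:260,190:310,::-1]
cv2.imwrite("pics/crop.png",cv2.resize(np.vstack([cv2.resize(a,None,fx=5,fy=5,interpolation=cv2.INTER_CUBIC)]),(725,600)))
E
```

```text
top red 115 [284. 156.] 0.086 c 647.6 -120.3 size 38.2 40.3 deg 20.5 mean [ 646.5 -119.1]
top red 355 [304. 218.] 0.036 c 474.7 -157.5 size 51.9 52.6 deg 7.9 mean [ 474.3 -157.8]
top yellow 397 [233. 109.] 0.025 c 816.8 11.4 size 48.7 26.2 deg 36.6 mean [819.4  12. ]
top yellow 115 [257. 163.] 0.086 c 637.8 -45.1 size 38.5 39.8 deg 17.4 mean [637.1 -44.1]
top yellow 342 [227. 239.] 0.036 c 439.7 63.4 size 51.3 51.1 deg 9.5 mean [439.3  63.4]
top green 98 [231. 168.] 0.087 c 630.1 28.1 size 39.6 37.6 deg 0.4 mean [629.7  27.7]
top green 257 [119. 204.] 0.037 c 574.2 357.9 size 52.1 40.3 deg -13.8 mean [574.4 358. ]
top green 335 [278. 225.] 0.036 c 463.3 -83.9 size 50.7 51.8 deg 8.5 mean [462.2 -83.8]
top blue 122 [207. 174.] 0.087 c 620.4 98.1 size 40.3 38.6 deg 10.5 mean [620.3  97.9]
top blue 348 [253. 232.] 0.036 c 452.0 -10.1 size 51.2 51.0 deg 8.6 mean [451.6 -10.6]
side red 95 [225. 156.] 0.087 c 648.5 -117.5 size 38.9 44.1 deg 16.3 mean [ 646.4 -113.5]
side red 291 [288. 171.] 0.036 c 474.9 -152.0 size 50.9 62.6 deg 8.5 mean [ 474.4 -152.5]
side yellow 116 [222. 174.] 0.087 c 638.3 -40.8 size 37.2 44.5 deg 15.3 mean [636.8 -36.7]
side yellow 418 [149. 192.] 0.025 c 815.6 31.3 size 49.4 4.3 deg 22.6 mean [815.7  31.2]
side yellow 508 [287. 232.] 0.036 c 439.3 68.4 size 52.3 59.7 deg 10.5 mean [439.7  68.2]
side green 338 [288. 189.] 0.036 c 462.5 -79.2 size 49.5 60.4 deg 10.3 mean [463.3 -79.8]
side green 128 [217. 194.] 0.087 c 629.0 32.5 size 42.0 44.4 deg 1.0 mean [626.7  38.3]
side green 516 [197. 325.] 0.038 c 575.5 358.3 size 54.3 41.8 deg -13.5 mean [575.3 358.7]
side blue 415 [288. 209.] 0.036 c 450.5 -5.2 size 51.9 60.7 deg 10.4 mean [451.1  -5.5]
side blue 165 [212. 213.] 0.087 c 619.8 102.4 size 40.9 44.1 deg 8.0 mean [617.9 105.9]
```

View pics/crop.png

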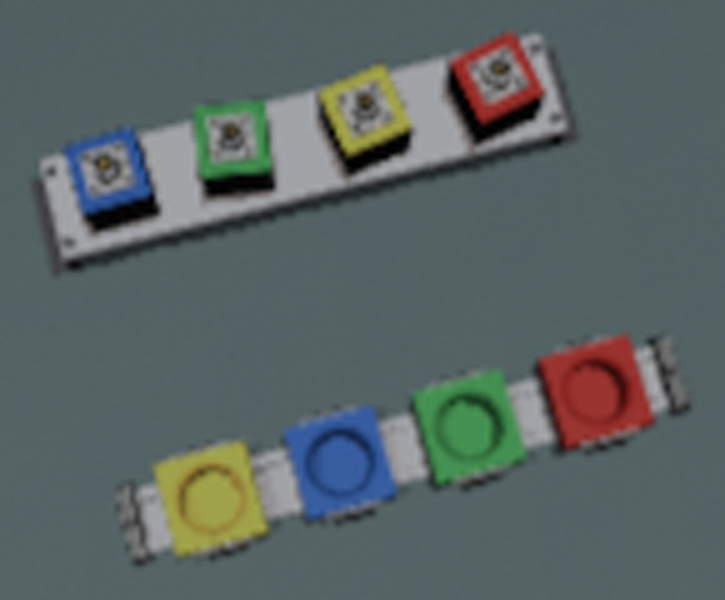

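Emit:
move_arm(
  increments="1 28 33 -3 0 0 0.1; 1 28 33 -3 0 0 0.1; 1 28 33 -3 0 0 0.1; 1 28 33 -3 0 0 0.1; 1 28 33 -3 0 0 0.1; 1 28 33 -3 0 0 0.1; 1 28 33 -3 0 0 0.1; 1 28 33 -3 0 0 0.1",
  newtons=50,
)

```text
t: 1.1
eef_pos: [0.4219, -0.3802, 0.1829]
tool_rot: [-0.0, 0.853, 0.523, -0.0]
contact_force: [0.7, -0.1, -0.5]
gripper_width: 1.003
```

Emit:
move_arm(
  increments="1 28 33 -3 0 0 0.1; 1 28 33 -3 0 0 0.1; 1 28 33 -3 0 0 0.1; 1 28 33 -3 0 0 0.1; 1 28 33 -3 0 0 0.1; 1 28 33 -3 0 0 0.1; 1 28 33 -3 0 0 0.1; 1 0 0 0 0 0 0",
)

```text
t: 2.1
eef_pos: [0.619, -0.1456, 0.1617]
tool_rot: [-0.001, 0.62, 0.784, 0.001]
contact_force: [-1.2, -0.2, 0.1]
gripper_width: 1.002
```

Emit:
move_arm(
  increments="1 28.5 25.5 0 0 0 0.125; 1 0 0 -20 0 0 0; 1 0 0 -20 0 0 0; 1 0 0 -20 0 0 0; 1 0 0 -20 0 0 0; 1 0 0 -20 0 0 0; 1 0 0 -16 0 0 0; 1 0 0 0 0 0 0",
)

```text
t: 3.1
eef_pos: [0.6449, -0.1249, 0.0446]
tool_rot: [-0.001, 0.573, 0.82, -0.001]
contact_force: [-0.4, -0.1, 0.2]
gripper_width: 1.0
```

```bash
cat > shot.py <<'E'
import sys
from h import *
n,tag=sys.argv[1:3]; u0,v0,u1,v1=map(int,sys.argv[3:7]) if len(sys.argv)>3 else (180,130,340,270)
p,d=vision.read_camera(n); np.savez(f"pics/{tag}.npz",p=p,d=d)
im=p[v0:v1,u0:u1,::-1]; f=min(800/im.shape[1],600/im.shape[0]); cv2.imwrite(f"pics/{tag}.png",cv2.resize(im,None,fx=f,fy=f,interpolation=cv2.INTER_CUBIC)[:600,:800])
o=bot.get_obs(); w=o["tool_rot"]; print(o["t"],(o["eef_pos"]*1000).round(1),"jaw deg",round(np.degrees(2*np.arctan2(w[2],w[1]))-90,2),"q",o["q"].round(2),o["contact_force"].round(1))
for b in blobs(n,p,d): print(*b)
E
python3 shot.py side s1
```

```text
3.15 [ 645.7 -124.9   45.8] jaw deg 20.12 q [ 0.41  0.67 -0.45  1.69  0.36  0.86  0.16] [-0.6  0.4  0.4]
side red 77 [225. 157.] 0.087 c 647.1 -116.0 size 36.2 40.2 deg 14.9 mean [ 645.4 -109.9]
side red 297 [288. 171.] 0.036 c 474.8 -151.8 size 50.7 63.1 deg 8.5 mean [ 474.4 -152.1]
side yellow 118 [222. 174.] 0.087 c 636.9 -41.2 size 39.0 45.3 deg 16.7 mean [635.9 -36. ]
side yellow 417 [149. 192.] 0.025 c 825.3 -1.3 size 51.5 13.7 deg 0.4 mean [826.2   1. ]
side yellow 503 [287. 232.] 0.036 c 439.8 68.7 size 52.0 60.1 deg 9.2 mean [439.6  68.6]
side green 326 [288. 190.] 0.036 c 461.6 -78.1 size 50.8 62.8 deg 10.3 mean [462.2 -78.6]
side green 126 [217. 194.] 0.087 c 629.5 32.3 size 41.1 44.0 deg 1.1 mean [626.8  38.3]
side green 510 [197. 325.] 0.038 c 575.2 357.8 size 53.7 41.3 deg -13.6 mean [575.4 358.7]
side blue 415 [288. 209.] 0.036 c 450.5 -5.3 size 51.9 60.6 deg 10.4 mean [451.2  -5.3]
side blue 167 [212. 213.] 0.087 c 619.5 102.1 size 40.3 45.2 deg 10.9 mean [617.4 106.7]
```

View pics/s1.png

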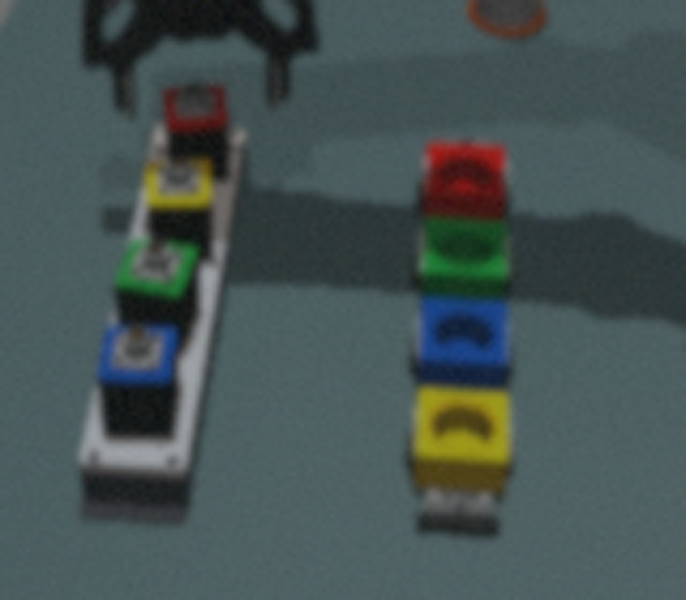

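Emit:
move_arm(
  increments="1 2 4.5 0 0 0 0; 1 0 0 0 0 0 0; 0 0 0 0 0 0 0; 0 0 0 0 0 0 0; 0 0 0 0 0 0 0; 0 0 0 0 0 0 0; 0 0 0 0 0 0 0; 0 0 0 0 0 0 0",
  newtons=50,
)

```text
t: 4.15
eef_pos: [0.6483, -0.1206, 0.0467]
tool_rot: [0.0, 0.573, 0.82, 0.0]
contact_force: [-0.1, -1.0, 3.8]
gripper_width: 0.454
```

Emit:
move_arm(
  increments="0 0 0 6 0 0 0; 0 0 0 10 0 0 0; 0 0 0 12 0 0 0; 0 0 0 16 0 0 0; 0 0 0 18 0 0 0; 0 0 0 18 0 0 0; 0 0 0 15 0 0 0; 0 0 0 0 0 0 0",
)

```text
t: 5.15
eef_pos: [0.649, -0.1205, 0.1431]
tool_rot: [0.001, 0.573, 0.82, 0.001]
contact_force: [-0.2, -0.5, -2.1]
gripper_width: 0.449
```

```bash
python3 shot.py side s2
```

```text
5.2 [ 648.2 -120.6  141.9] jaw deg 20.11 q [ 0.43  0.56 -0.49  1.63  0.3   1.02  0.21] [-0.3 -0.1 -2.8]
side red 87 [224. 128.] 0.184 c 687.3 -249.4 size 44.6 48.0 deg 16.4 mean [ 686.6 -243.2]
side red 296 [288. 171.] 0.036 c 474.8 -152.4 size 50.6 61.8 deg 8.5 mean [ 473.9 -153. ]
side yellow 114 [222. 174.] 0.087 c 636.7 -40.4 size 39.0 44.0 deg 16.7 mean [635.6 -36.3]
side yellow 416 [149. 192.] 0.025 c 820.1 19.2 size 44.8 26.1 deg -17.2 mean [817.5  25.5]
side yellow 504 [287. 232.] 0.036 c 440.1 68.6 size 51.8 59.7 deg 8.4 mean [439.5  68.3]
side green 315 [288. 190.] 0.036 c 462.4 -78.8 size 49.5 60.7 deg 10.3 mean [462.5 -79.2]
side green 128 [217. 193.] 0.087 c 629.5 32.2 size 41.1 43.8 deg 1.1 mean [627.3  37.9]
side green 514 [197. 325.] 0.038 c 575.2 358.2 size 54.6 41.2 deg -13.4 mean [575.4 358.9]
side blue 419 [288. 209.] 0.036 c 451.0 -4.2 size 52.3 62.5 deg 8.4 mean [451.2  -5.5]
side blue 168 [212. 213.] 0.087 c 619.5 102.1 size 40.6 44.9 deg 10.2 mean [617.7 106.5]
```

View pics/s2.png

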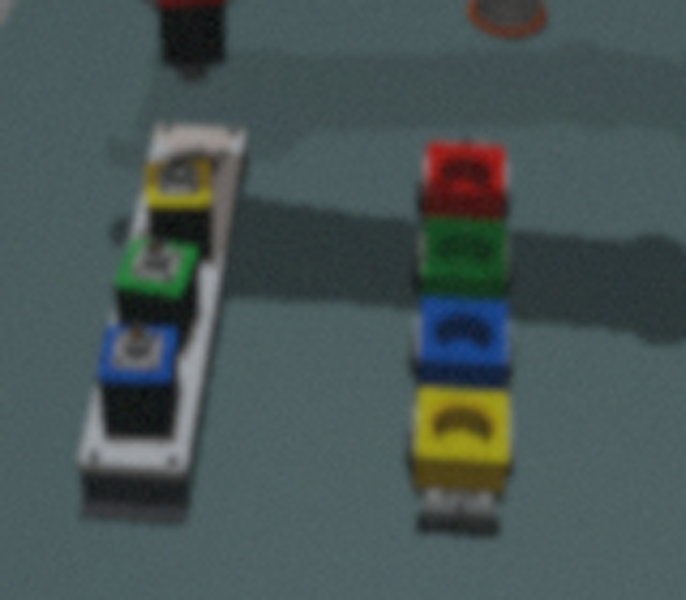

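Emit:
move_arm(
  increments="0 -15 -3 0 0 0 0; 0 -30 -6 0 0 0 0; 0 -35 -8 0 0 0 0; 0 -35 -8 0 0 0 0; 0 -35 -7 0 0 0 0; 0 -24 -5 0 0 0 0; 0 0 0 0 0 0 0; 0 0 0 0 0 0 0",
)

```text
t: 6.2
eef_pos: [0.4738, -0.1575, 0.1412]
tool_rot: [0.0, 0.573, 0.82, 0.0]
contact_force: [-0.5, -0.3, -1.8]
gripper_width: 0.454
```

```bash
python3 shot.py top s3 | head -3;  python3 shot.py side s3b |head -3
```

```text
6.25 [ 474.2 -157.3  141.2] jaw deg 20.13 q [ 0.65  0.32 -0.53  2.01  0.21  0.87  0.35] [-0.2  0.1 -1.9]
top red 270 [302. 219.] 0.178 c 474.9 -158.9 size 52.0 25.4 deg 18.4 mean [ 475.7 -158.8]
top yellow 400 [233. 109.] 0.025 c 838.1 -8.2 size 0.0 0.0 deg 0.0 mean [838.1  -8.2]
6.3 [ 474.5 -157.2  141.3] jaw deg 20.14 q [ 0.64  0.32 -0.53  2.01  0.21  0.87  0.35] [ 0.2  0.7 -2.3]
side red 80 [294. 130.] 0.182 c 486.3 -288.2 size 46.5 45.9 deg 16.4 mean [ 483.  -280.5]
side red 290 [288. 171.] 0.036 c 474.7 -152.2 size 50.4 62.3 deg 8.5 mean [ 474.1 -151.8]
```

View pics/s3b.png

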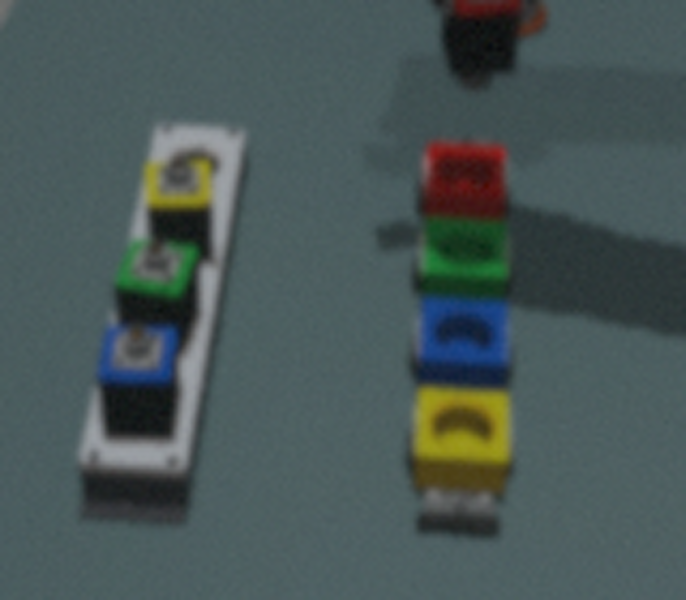

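Emit:
move_arm(
  increments="0 0 0 -15 0 0 0; 0 0 0 -20 0 0 0; 0 0 0 -20 0 0 0; 0 0 0 -15 0 0 0; 0 0 0 -10 0 0 0; 0 0 0 -7 0 0 0; 0 0 0 -5 0 0 0; 0 0 0 0 0 0 0",
)

```text
t: 7.3
eef_pos: [0.4739, -0.1575, 0.0493]
tool_rot: [0.0, 0.573, 0.82, -0.0]
contact_force: [0.3, 0.5, -1.9]
gripper_width: 0.457
```

Emit:
move_arm(
  increments="0 0 0 -1 0 0 0; 0 0 0 -1 0 0 0; 0 0 0 -0.5 0 0 0; 0 0 0 0 0 0 0; 1 0 0 0 0 0 0; 1 0 0 0 0 0 0; 1 0 0 0 0 0 0; 1 0 0 0 0 0 0",
)

```text
t: 8.3
eef_pos: [0.474, -0.1575, 0.0469]
tool_rot: [0.0, 0.573, 0.82, 0.0]
contact_force: [0.1, -0.1, -0.6]
gripper_width: 1.006
```

```bash
python3 shot.py top s4 | head -3;  python3 shot.py side s4b |head -3
```

```text
8.35 [ 474.  -157.5   46.9] jaw deg 20.11 q [ 0.58  0.46 -0.47  2.08  0.33  0.68  0.25] [-0.1  0.4  0.6]
top red 133 [299. 220.] 0.085 c 466.4 -144.3 size 49.1 13.2 deg 30.3 mean [ 467.3 -142.9]
top yellow 396 [233. 109.] 0.024 c 822.5 -2.0 size 15.6 0.0 deg -41.2 mean [822.5  -2. ]
8.4 [ 474.  -157.5   46.8] jaw deg 20.11 q [ 0.58  0.46 -0.47  2.08  0.33  0.68  0.25] [ 0.5 -0.5  0.1]
side red 74 [289. 159.] 0.087 c 473.2 -150.0 size 39.1 39.3 deg 13.9 mean [ 473.4 -145.1]
side red 144 [287. 175.] 0.037 c 474.8 -150.0 size 50.6 60.9 deg 10.3 mean [ 475.3 -137.6]
```

View pics/s4b.png

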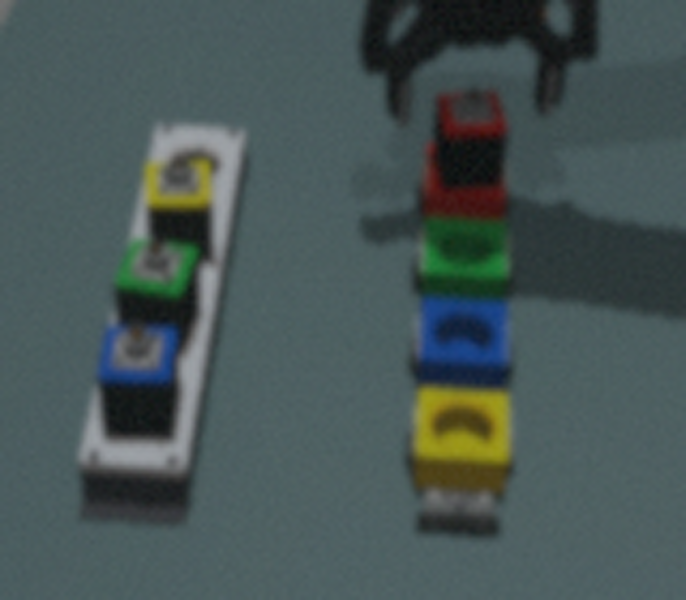

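Emit:
move_arm(
  increments="1 0 0 20 0 0 0; 1 0 0 35 0 0 0; 1 0 0 40 0 0 0; 1 0 0 15 0 0 0; 1 20 14 0 0 0 -0.012; 1 30 20 0 0 0 -0.012; 1 30 20 0 0 0 -0.012; 1 30 20 0 0 0 -0.011",
)

```text
t: 9.4
eef_pos: [0.5842, -0.083, 0.1558]
tool_rot: [-0.001, 0.592, 0.806, -0.0]
contact_force: [-0.5, -0.1, -0.4]
gripper_width: 1.001
```

Emit:
move_arm(
  increments="1 30 20 0 0 0 0; 1 23.5 19 0 0 0 0; 1 0 0 -20 0 0 0; 1 0 0 -25 0 0 0; 1 0 0 -25 0 0 0; 1 0 0 -20 0 0 0; 1 0 0 -15 0 0 0; 1 0 0 -5 0 0 0",
)

```text
t: 10.4
eef_pos: [0.6367, -0.0448, 0.0456]
tool_rot: [-0.001, 0.592, 0.806, -0.0]
contact_force: [-1.1, 0.1, -0.1]
gripper_width: 1.003
```

```bash
python3 shot.py side s5 |head -3; python3 shot.py top s5t |grep red
```

```text
10.45 [636.9 -44.6  45.7] jaw deg 17.41 q [ 0.31  0.65 -0.47  1.74  0.38  0.84 -0.03] [-0.4  0.2  0.7]
side red 104 [289. 158.] 0.086 c 474.4 -152.0 size 41.4 43.8 deg 13.9 mean [ 474.3 -147. ]
side red 144 [287. 174.] 0.038 c 474.1 -152.2 size 52.0 61.7 deg 5.0 mean [ 476.3 -138.7]
top red 169 [300. 220.] 0.085 c 468.3 -150.2 size 48.6 23.0 deg 21.1 mean [ 469.7 -145.9]
```

View pics/s5.png

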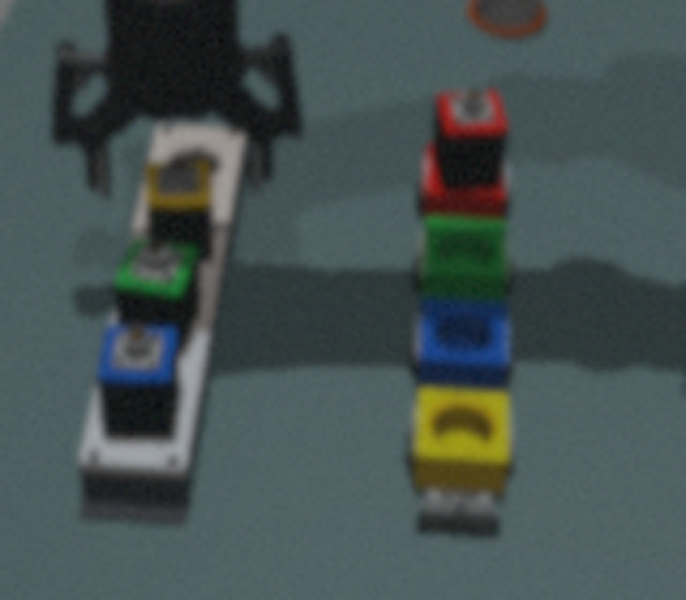

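Emit:
move_arm(
  increments="0 0 0 0 0 0 0; 0 0 0 0 0 0 0; 0 0 0 0 0 0 0; 0 0 0 0 0 0 0; 0 0 0 0 0 0 0; 0 0 0 0 0 0 0; 0 0 0 0 0 0 0; 0 0 0 0 0 0 0",
  newtons=50,
)

```text
t: 11.5
eef_pos: [0.6382, -0.0444, 0.0477]
tool_rot: [0.001, 0.592, 0.806, 0.0]
contact_force: [-0.3, 0.4, 5.7]
gripper_width: 0.455
```

Emit:
move_arm(
  increments="0 0 0 6 0 0 0; 0 0 0 10 0 0 0; 0 0 0 14 0 0 0; 0 0 0 18 0 0 0; 0 0 0 18 0 0 0; 0 0 0 18 0 0 0; 0 0 0 11 0 0 0; 0 0 0 0 0 0 0",
)

```text
t: 12.5
eef_pos: [0.6381, -0.0445, 0.143]
tool_rot: [0.001, 0.592, 0.806, 0.001]
contact_force: [0.0, -0.2, -2.9]
gripper_width: 0.451
```

Emit:
move_arm(
  increments="0 -15 8 0 0 0 0; 0 -30 16 0 0 0 0; 0 -35 19 0 0 0 0; 0 -35 19 0 0 0 0; 0 -35 19 0 0 0 0; 0 -30 18 0 0 0 0; 0 -17 9.5 0 0 0 0; 0 0 0 0 0 0 0",
)

```text
t: 13.5
eef_pos: [0.4397, 0.0643, 0.1417]
tool_rot: [0.0, 0.591, 0.806, -0.0]
contact_force: [0.2, -0.1, -2.8]
gripper_width: 0.457
```

```bash
python3 shot.py top s6 ;  python3 shot.py side s6b |head -1
```

```text
13.55 [440.9  63.8 141.9] jaw deg 17.43 q [ 0.28  0.24 -0.64  2.11  0.19  0.84 -0.17] [ 0.6 -0.4 -2.6]
top red 242 [304. 218.] 0.085 c 475.1 -156.6 size 38.0 40.2 deg 19.6 mean [ 475.4 -155. ]
top yellow 398 [233. 109.] 0.025 c 825.9 26.3 size 8.9 0.0 deg 36.8 mean [825.9  26.3]
top green 97 [231. 168.] 0.086 c 629.3 28.3 size 41.0 37.3 deg 0.7 mean [629.1  27.8]
top green 258 [119. 204.] 0.037 c 574.1 358.0 size 52.3 40.6 deg -13.9 mean [574.2 358. ]
top green 333 [278. 225.] 0.036 c 463.3 -83.9 size 50.7 51.8 deg 8.5 mean [462.  -84.1]
top blue 109 [206. 173.] 0.087 c 620.4 98.3 size 40.4 38.7 deg 12.4 mean [621.4  98.8]
top blue 232 [255. 231.] 0.036 c 453.0 -16.7 size 50.6 38.9 deg 10.1 mean [455.2 -21.5]
13.6 [441.5  63.5 141.9] jaw deg 17.37 q [ 0.29  0.24 -0.64  2.11  0.19  0.84 -0.17] [ 0.6 -1.5 -3.2]
```

View pics/s6b.png

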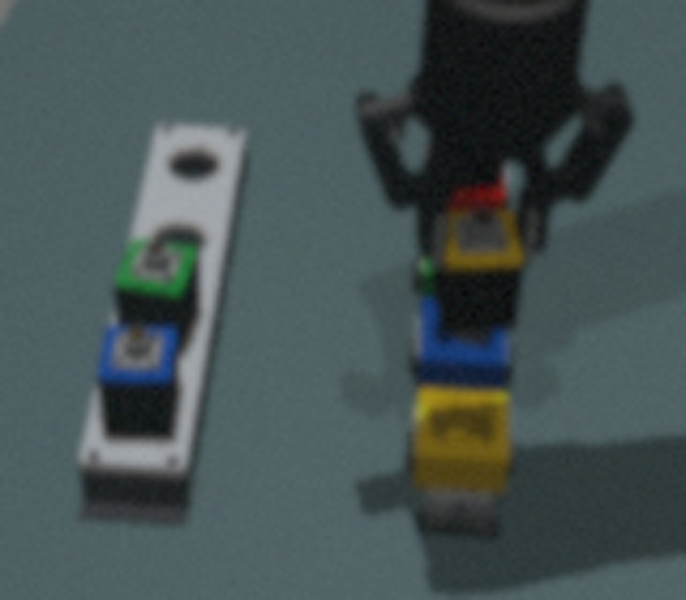

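Emit:
move_arm(
  increments="0 -1 0.5 -15 0 0 0; 0 0 0 -20 0 0 0; 0 0 0 -20 0 0 0; 0 0 0 -15 0 0 0; 0 0 0 -10 0 0 0; 0 0 0 -7 0 0 0; 0 0 0 -5 0 0 0; 0 0 0 0 0 0 0",
)

```text
t: 14.6
eef_pos: [0.4395, 0.0645, 0.0498]
tool_rot: [0.0, 0.592, 0.806, 0.0]
contact_force: [0.4, 0.3, -2.3]
gripper_width: 0.454
```

Emit:
move_arm(
  increments="0 0 0 -1 0 0 0; 0 0 0 -1 0 0 0; 0 0 0 0 0 0 0; 0 0 0 0 0 0 0; 1 0 0 0 0 0 0; 1 0 0 0 0 0 0; 1 0 0 0 0 0 0; 1 0 0 0 0 0 0",
)

```text
t: 15.6
eef_pos: [0.4395, 0.0645, 0.0479]
tool_rot: [0.0, 0.592, 0.806, 0.0]
contact_force: [0.6, -0.3, 0.2]
gripper_width: 0.999
```

```bash
python3 shot.py side s7 |head -6
```

```text
15.65 [439.5  64.5  47.9] jaw deg 17.41 q [ 0.19  0.4  -0.56  2.19  0.36  0.64 -0.32] [-0.2  0.4  0.1]
side yellow 413 [149. 192.] 0.025 c 802.8 19.9 size 40.6 12.9 deg -4.2 mean [805.5  21.6]
side yellow 135 [289. 218.] 0.087 c 439.7 66.4 size 40.3 42.2 deg 13.6 mean [439.4  73.4]
side yellow 279 [286. 236.] 0.037 c 440.0 67.4 size 51.4 60.4 deg 8.4 mean [440.3  81.5]
side green 120 [216. 194.] 0.087 c 629.8 33.7 size 41.1 42.0 deg 5.9 mean [627.6  38.9]
side green 510 [197. 325.] 0.038 c 575.3 358.4 size 54.2 41.2 deg -13.4 mean [575.3 358.9]
```

View pics/s7.png

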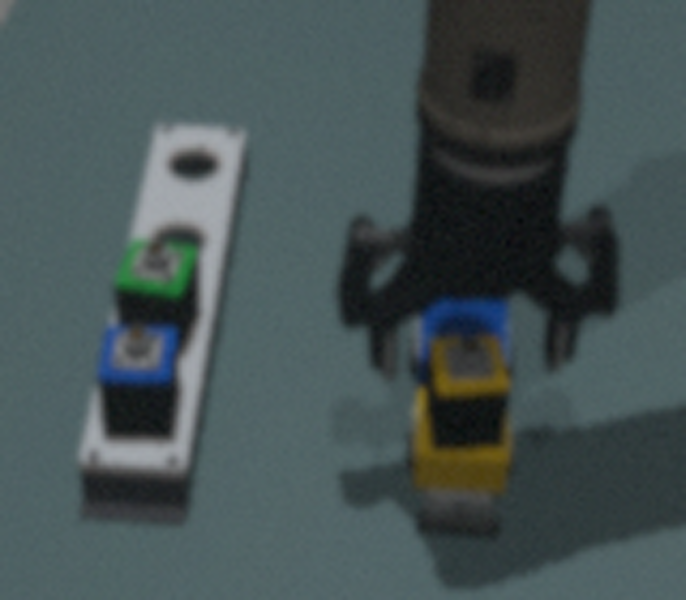

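Emit:
move_arm(
  increments="1 0 0 20 0 0 0; 1 0 0 35 0 0 0; 1 0 0 40 0 0 0; 1 0 0 15 0 0 -0.05; 1 20 -4 0 0 0 -0.06; 1 30 -6 0 0 0 -0.06; 1 35 -7 0 0 0 -0.06; 1 35 -6 0 0 0 -0.065",
)

```text
t: 16.65
eef_pos: [0.56, 0.0409, 0.1569]
tool_rot: [-0.0, 0.705, 0.709, -0.001]
contact_force: [-0.0, 0.6, 0.0]
gripper_width: 1.001
```

Emit:
move_arm(
  increments="1 35 -6 0 0 0 0; 1 25 -5 0 0 0 0; 1 10 -2 -20 0 0 0; 1 0 0 -25 0 0 0; 1 0 0 -25 0 0 0; 1 0 0 -20 0 0 0; 1 0 0 -13 0 0 0; 1 0 0 -5 0 0 0",
)

```text
t: 17.65
eef_pos: [0.6289, 0.0285, 0.0488]
tool_rot: [-0.0, 0.704, 0.71, -0.0]
contact_force: [-0.6, 0.3, 1.3]
gripper_width: 0.996
```

```bash
python3 shot.py side s8 |head -1; python3 shot.py top s8t |grep -e red -e yell
```

```text
17.7 [629.   28.5  48.9] jaw deg 0.51 q [ 0.19  0.63 -0.46  1.76  0.36  0.84 -0.43] [-0.1 -0.7 -0.7]
top yellow 241 [228. 240.] 0.086 c 441.0 63.5 size 39.8 39.3 deg 18.0 mean [440.8  64.1]
```

View pics/s8.png

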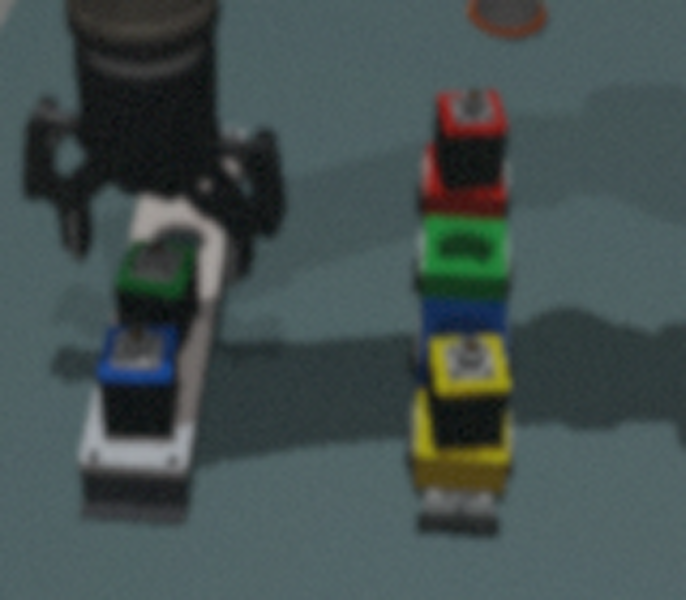

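Emit:
move_arm(
  increments="0 0 0 0 0 0 0; 0 0 0 0 0 0 0; 0 0 0 0 0 0 0; 0 0 0 0 0 0 0; 0 0 0 0 0 0 0; 0 0 0 0 0 0 0; 0 0 0 0 0 0 0; 0 0 0 0 0 0 0",
  newtons=50,
)

```text
t: 18.75
eef_pos: [0.6302, 0.0286, 0.0507]
tool_rot: [0.001, 0.704, 0.71, 0.001]
contact_force: [-0.4, 0.1, 5.4]
gripper_width: 0.45
```

Emit:
move_arm(
  increments="0 0 0 6 0 0 0; 0 0 0 10 0 0 0; 0 0 0 14 0 0 0; 0 0 0 18 0 0 0; 0 0 0 18 0 0 0; 0 0 0 18 0 0 0; 0 0 0 11 0 0 0; 0 0 0 0 0 0 0",
)

```text
t: 19.75
eef_pos: [0.6301, 0.0286, 0.1459]
tool_rot: [0.001, 0.704, 0.71, 0.001]
contact_force: [-0.4, 0.3, -2.3]
gripper_width: 0.454
```

Emit:
move_arm(
  increments="0 -15 -10 0 0 0 0; 0 -28 -19 0 0 0 0.03; 0 -28 -19 0 0 0 0.04; 0 -28 -19 0 0 0 0.04; 0 -28 -19 0 0 0 0.03; 0 -24 -16 0 0 0 0; 0 -15 -10 0 0 0 0; 0 0 0 0 0 0 0",
)

```text
t: 20.75
eef_pos: [0.4626, -0.0842, 0.1446]
tool_rot: [-0.0, 0.653, 0.757, -0.0]
contact_force: [0.7, 0.4, -1.5]
gripper_width: 0.447
```

```bash
python3 shot.py top s9 ;  python3 shot.py side s9b |head -1
```

```text
20.8 [463.8 -83.4 144.9] jaw deg 8.51 q [ 0.54  0.27 -0.57  2.06  0.19  0.86  0.01] [ 0.6 -0.3 -1.7]
top yellow 398 [233. 109.] 0.025 c 823.5 7.5 size 46.3 27.4 deg -1.2 mean [819.2   2.3]
top yellow 236 [227. 240.] 0.086 c 441.0 63.3 size 39.8 39.6 deg 17.7 mean [441.  64.]
top green 257 [119. 204.] 0.037 c 574.2 358.0 size 52.3 40.3 deg -13.9 mean [574.3 357.9]
top green 104 [273. 228.] 0.037 c 460.2 -65.8 size 49.8 21.2 deg 19.7 mean [457.4 -66.7]
top blue 122 [207. 174.] 0.087 c 620.2 98.2 size 40.6 38.7 deg 9.9 mean [620.2  98. ]
top blue 343 [253. 232.] 0.036 c 451.8 -10.2 size 50.7 51.2 deg 8.6 mean [450.9 -10.1]
20.85 [464.4 -82.9 145. ] jaw deg 8.56 q [ 0.54  0.27 -0.57  2.06  0.19  0.86  0.01] [-0.2  0.1 -2.8]
```

View pics/s9b.png

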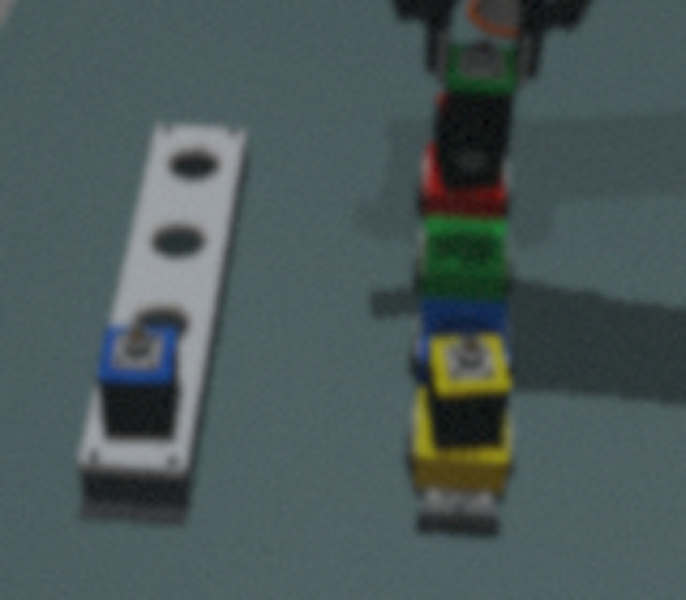

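Green is held and over its holder. z at grip was 50.7, so I lower about 94 mm.

Emit:
move_arm(
  increments="0 -1 -0.5 -15 0 0 0; 0 0 0 -20 0 0 0; 0 0 0 -20 0 0 0; 0 0 0 -15 0 0 0; 0 0 0 -10 0 0 0; 0 0 0 -7 0 0 0; 0 0 0 -5 0 0 0; 0 0 0 0 0 0 0",
)

```text
t: 21.85
eef_pos: [0.4625, -0.084, 0.0528]
tool_rot: [-0.0, 0.653, 0.758, 0.0]
contact_force: [-1.0, 0.1, -2.7]
gripper_width: 0.453
```

Emit:
move_arm(
  increments="0 0 0 -1 0 0 0; 0 0 0 -1 0 0 0; 0 0 0 0 0 0 0; 0 0 0 0 0 0 0; 1 0 0 0 0 0 0; 1 0 0 0 0 0 0; 1 0 0 0 0 0 0; 1 0 0 0 0 0 0",
)

```text
t: 22.85
eef_pos: [0.4625, -0.084, 0.0509]
tool_rot: [0.0, 0.653, 0.758, 0.0]
contact_force: [-0.3, 0.5, -0.6]
gripper_width: 1.001
```

```bash
python3 shot.py side s10 |head -8
```

```text
22.9 [462.5 -84.   50.8] jaw deg 8.54 q [ 0.47  0.42 -0.5   2.14  0.33  0.66 -0.11] [-0.7 -0.8  0.6]
side red 79 [289. 159.] 0.089 c 472.6 -145.5 size 41.1 30.4 deg 13.9 mean [ 473.6 -143.4]
side yellow 416 [149. 192.] 0.025 c 0.0 0.0 size 0.0 0.0 deg 0.0 mean [nan nan]
side yellow 436 [287. 229.] 0.085 c 440.0 67.5 size 40.7 45.4 deg 16.1 mean [439.6  71.9]
side green 78 [289. 177.] 0.087 c 461.4 -78.1 size 39.4 43.4 deg 5.3 mean [461.3 -70.3]
side green 169 [287. 193.] 0.037 c 463.1 -77.0 size 49.5 61.4 deg 8.5 mean [462.  -66.1]
side green 513 [197. 325.] 0.038 c 575.2 358.2 size 54.6 41.2 deg -13.5 mean [575.1 358.9]
side blue 163 [287. 204.] 0.037 c 451.0 -7.7 size 51.9 55.6 deg 10.4 mean [456.6 -19.8]h.py:29: RuntimeWarning: Mean of empty slice.
  out.append((name,k,s[i,4],ce[i].round(0),round(hi,3),"c",round(x,1),round(y,1),"size",round(a,1),round(bb,1),"deg",round(th,1),"mean",g.mean(0).round(1)))
  ret = um.true_divide(
```

View pics/s10.png

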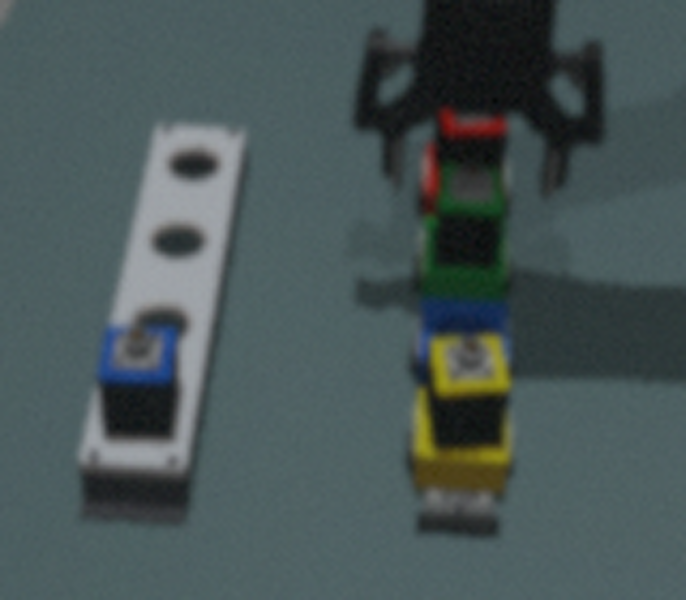

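Green is home. Next is blue at (620.2, 98.2), yaw about 10.5°.

Emit:
move_arm(
  increments="1 0 0 20 0 0 0; 1 0 0 35 0 0 0; 1 0 0 40 0 0 0; 1 0 0 12 0 0 0; 1 20 23 0 0 0 0.01; 1 25 29 0 0 0 0.01; 1 25 29 0 0 0 0.01; 1 25 29 0 0 0 0.005",
)

```text
t: 23.9
eef_pos: [0.5576, 0.0267, 0.1568]
tool_rot: [-0.0, 0.639, 0.769, -0.001]
contact_force: [-0.6, 0.6, 0.0]
gripper_width: 1.0
```

Emit:
move_arm(
  increments="1 25 29 0 0 0 0; 1 23 27 0 0 0 0; 1 14.5 16 -20 0 0 0; 1 0 0 -25 0 0 0; 1 0 0 -25 0 0 0; 1 0 0 -20 0 0 0; 1 0 0 -13 0 0 0; 1 0 0 -5 0 0 0",
)

```text
t: 24.9
eef_pos: [0.6196, 0.0979, 0.049]
tool_rot: [-0.0, 0.639, 0.769, -0.0]
contact_force: [0.3, 0.7, -0.4]
gripper_width: 1.002
```

```bash
python3 shot.py side s11 |head -1; python3 shot.py top s11t |grep -e red -e yell -e green
```

```text
24.95 [619.7  97.9  49. ] jaw deg 10.54 q [ 0.13  0.64 -0.53  1.77  0.41  0.85 -0.41] [-0.1 -1.1  0.2]
top yellow 399 [233. 109.] 0.024 c 847.0 12.1 size 0.0 0.0 deg 0.0 mean [847.   12.1]
top yellow 250 [228. 239.] 0.086 c 441.0 63.3 size 39.8 39.6 deg 17.7 mean [441.5  63.6]
top green 256 [118. 204.] 0.037 c 574.5 357.8 size 51.8 40.3 deg -13.1 mean [574.4 358.1]
```

View pics/s11.png

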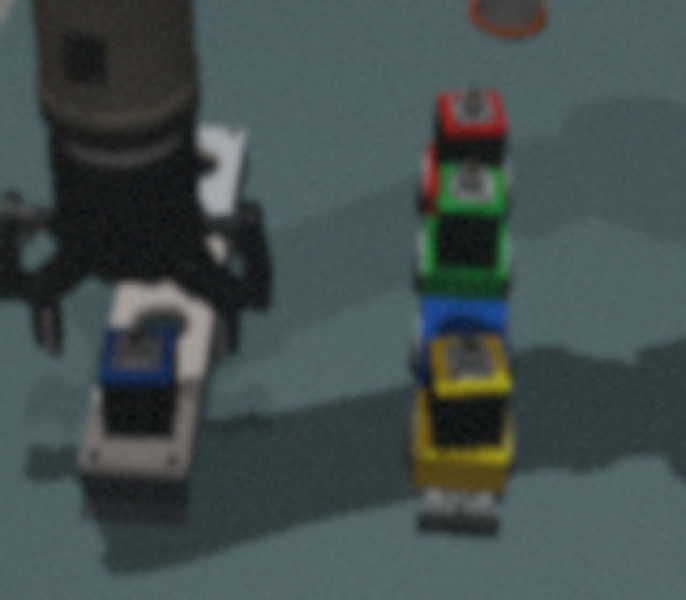

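Emit:
move_arm(
  increments="0 0 0 0 0 0 0; 0 0 0 0 0 0 0; 0 0 0 0 0 0 0; 0 0 0 0 0 0 0; 0 0 0 0 0 0 0; 0 0 0 0 0 0 0; 0 0 0 0 0 0 0; 0 0 0 0 0 0 0",
  newtons=50,
)

```text
t: 26.0
eef_pos: [0.6206, 0.0982, 0.0506]
tool_rot: [0.0, 0.639, 0.769, 0.001]
contact_force: [0.3, -0.0, 5.5]
gripper_width: 0.45
```

Emit:
move_arm(
  increments="0 0 0 6 0 0 0; 0 0 0 10 0 0 0; 0 0 0 14 0 0 0; 0 0 0 18 0 0 0; 0 0 0 18 0 0 0; 0 0 0 18 0 0 0; 0 0 0 11 0 0 0; 0 0 0 0 0 0 0",
)

```text
t: 27.0
eef_pos: [0.6205, 0.0981, 0.1459]
tool_rot: [0.001, 0.639, 0.769, 0.001]
contact_force: [0.9, -0.1, -3.0]
gripper_width: 0.451
```

Emit:
move_arm(
  increments="0 -15 -10 0 0 0 0; 0 -28 -18 0 0 0 0; 0 -28 -18 0 0 0 0; 0 -28 -18 0 0 0 0; 0 -28 -18 0 0 0 0; 0 -26 -16 0 0 0 0; 0 -16 -10 0 0 0 0; 0 0 0 0 0 0 0",
)

```text
t: 28.0
eef_pos: [0.45, -0.0108, 0.1446]
tool_rot: [-0.0, 0.64, 0.769, -0.001]
contact_force: [1.6, 0.3, -1.6]
gripper_width: 0.45
```

```bash
python3 shot.py top s12 2>/dev/null;  python3 shot.py side s12b |head -1
```

```text
28.05 [451.3 -10.  144.9] jaw deg 10.52 q [ 0.45  0.25 -0.64  2.1   0.2   0.85 -0.12] [-0.2  0.5 -2. ]
top red 190 [306. 218.] 0.086 c 473.3 -151.9 size 38.3 49.4 deg 18.1 mean [ 474.9 -154.9]
top yellow 396 [233. 109.] 0.025 c 823.4 -8.1 size 9.6 0.0 deg -26.4 mean [823.4  -8.1]
top yellow 163 [225. 242.] 0.086 c 440.5 65.0 size 40.2 36.5 deg 19.8 mean [438.6  68.5]
top green 260 [119. 204.] 0.037 c 574.3 358.0 size 52.3 40.9 deg -13.8 mean [574.3 358. ]
28.1 [451.9  -9.5 145. ] jaw deg 10.55 q [ 0.45  0.25 -0.64  2.1   0.2   0.85 -0.12] [ 0.9 -0.  -2.5]
```

View pics/s12b.png

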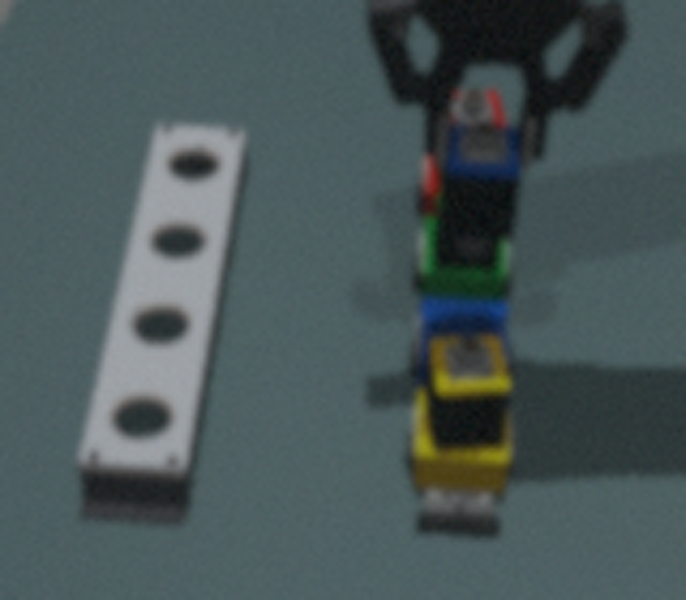

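Emit:
move_arm(
  increments="0 0 0 -15 0 0 0; 0 0 0 -20 0 0 0; 0 0 0 -20 0 0 0; 0 0 0 -15 0 0 0; 0 0 0 -10 0 0 0; 0 0 0 -7 0 0 0; 0 0 0 -5 0 0 0; 0 0 0 0 0 0 0",
)

```text
t: 29.1
eef_pos: [0.4509, -0.01, 0.0528]
tool_rot: [0.0, 0.639, 0.769, -0.0]
contact_force: [0.7, -0.6, -2.8]
gripper_width: 0.452
```

Emit:
move_arm(
  increments="0 0 0 -1 0 0 0; 0 0 0 -1 0 0 0; 0 0 0 0 0 0 0; 0 0 0 0 0 0 0; 1 0 0 0 0 0 0; 1 0 0 0 0 0 0; 1 0 0 0 0 0 0; 1 0 0 0 0 0 0",
)

```text
t: 30.1
eef_pos: [0.451, -0.01, 0.0509]
tool_rot: [0.0, 0.639, 0.769, 0.0]
contact_force: [0.7, 0.0, 0.2]
gripper_width: 1.001
```

Emit:
move_arm(
  increments="1 0 0 15 0 0 0; 1 0 0 30 0 0 0; 1 0 0 40 0 0 0; 1 0 0 40 0 0 0; 1 20 -20 30 0 0 0; 1 30 -35 0 0 0 0; 1 30 -40 0 0 0 0; 1 30 -40 0 0 0 0",
)

```text
t: 31.1
eef_pos: [0.5618, -0.1461, 0.2072]
tool_rot: [0.001, 0.639, 0.769, 0.0]
contact_force: [0.0, 0.5, 0.2]
gripper_width: 1.0
```

Emit:
move_arm(
  increments="1 30 -40 0 0 0 0; 1 30 -40 0 0 0 0; 1 20 -30 0 0 0 0; 1 10 -30 0 0 0 0; 1 10 -20 0 0 0 0; 1 0 0 0 0 0 0; 1 0 0 0 0 0 0; 1 0 0 0 0 0 0",
)

```text
t: 32.1
eef_pos: [0.6609, -0.3034, 0.2064]
tool_rot: [-0.0, 0.638, 0.77, 0.0]
contact_force: [-0.1, 0.2, -0.5]
gripper_width: 0.998
```

```bash
python3 shot.py top s13 0 0 512 384 2>/dev/null;  python3 shot.py side s13b 2>/dev/null
```

```text
32.15 [ 660.9 -303.7  206.3] jaw deg 10.63 q [ 0.65  0.61 -0.48  1.39  0.29  1.21  0.33] [-0.2 -0.6 -0.4]
top red 248 [304. 218.] 0.086 c 474.6 -157.1 size 39.2 40.5 deg 19.8 mean [ 475. -156.]
top yellow 399 [233. 109.] 0.025 c 849.1 16.4 size 13.2 0.0 deg 40.9 mean [849.1  16.4]
top yellow 236 [227. 240.] 0.086 c 441.0 63.3 size 39.8 39.6 deg 17.7 mean [441.3  64.1]
top green 256 [118. 204.] 0.037 c 574.4 357.8 size 51.8 40.6 deg -13.0 mean [574.2 358.1]
top green 209 [278. 226.] 0.086 c 463.1 -82.9 size 39.4 40.0 deg 8.2 mean [462.4 -82.7]
top blue 241 [253. 233.] 0.086 c 451.8 -8.9 size 40.0 39.7 deg 10.3 mean [451.6  -8.2]
32.2 [ 660.9 -304.   206.2] jaw deg 10.62 q [ 0.65  0.61 -0.48  1.39  0.29  1.21  0.33] [0.6 0.4 0.6]
side red 108 [290. 158.] 0.086 c 473.5 -152.2 size 42.6 43.8 deg 13.9 mean [ 474.  -147.8]
side yellow 415 [149. 192.] 0.025 c 842.0 19.7 size 0.0 0.0 deg 0.0 mean [842.   19.7]
side yellow 442 [287. 228.] 0.085 c 440.5 66.9 size 40.4 45.2 deg 18.9 mean [439.5  71.6]
side green 161 [288. 179.] 0.086 c 461.8 -78.8 size 39.6 42.4 deg 5.8 mean [460.9 -72.7]
side green 509 [197. 325.] 0.038 c 575.1 357.8 size 53.8 41.2 deg -13.4 mean [575.3 358.7]
side blue 218 [287. 198.] 0.086 c 450.8 -5.0 size 37.9 44.6 deg 8.5 mean [ 4.501e+02 -4.000e-01]
```

View pics/s13b.png

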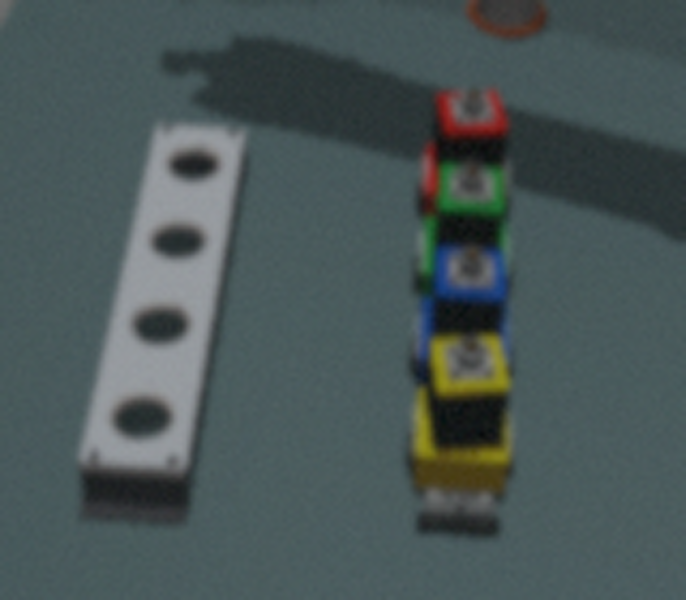

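View pics/s13.png

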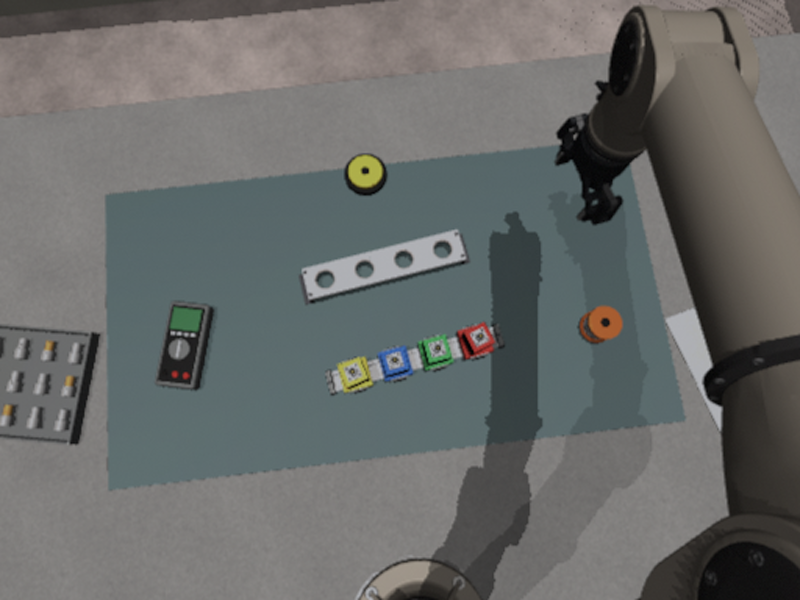

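All four attenuators are within about 1–2 mm of their holder axes, with top plates at 86 mm. The reel (605, 322) and meter (185, 345) are at their starting pixels, and the arm is clear.

```bash
python3 -c "
from station import bot
print(bot.hand_in())"
```

```text
the job is handed in; nothing more can be done
None
```

I moved all four attenuators (red, yellow, green, blue) from the test rack into the holders of their own colours and handed the job in at about 32 s. Each was lowered to within about a millimetre of its seat before the fingers opened.

- **Position:** in the last top view, every block sits within about 2 mm of where I had measured its holder's axis (the limit is 10 mm).
- **Height:** the top plates measure 85–86 mm above the table, against 86 mm expected when fully home.
- **Upright and at rest:** I judged this by eye from the pictures. I did not measure tilt or speed.
- **Bystanders:** the solder reel and the meter show at their starting pixel positions, and the arm stands clear with its wrist force near zero.
- **Disagreement:** the side camera's y readings are about 4–5 mm higher than the top camera's. It is the same for holders and attenuators, so it comes from that view and is not a misplacement.

The hand-in gives no verdict, so the judged result is not confirmed.

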